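# Fold the organiser's lids shut with a light stroke

### The job

The five orange lids of the grey small-parts organiser stand open. Starting at the end with the yellow dot, run the fingertips slowly and lightly along the top of the row to the other end, so that the lids fold down one after another in order and all five lie fully shut. Do not lift or grip the organiser, do not press hard on it or push it out of its place, and leave the other things alone; finish with the hand clear.

Things in the scene. Friction and masses are not known exactly. Their poses are not given: they have to be found in the camera images.
- organiser: Grey plastic small-parts organiser standing loose on the worktop, 0.7 kg: straight row of five lidded compartments, 46 mm wide (its x), 182 mm long over both solid end blocks (its y), 25 mm high. Origin: centre of its underside; z up; +y points along the row to the end block with the yellow dot. Shut lids lie flush with each other and with the end blocks, 25 mm above the underside.
- start_mark (a point): Yellow dot, 8 mm, in the middle of the top of the end block where the row begins (beyond lid 1; the block is 11 mm long), at the level of the shut lids' tops; axes as the organiser's
- far_end (a point): Middle of the top of the other, plain end block (beyond lid 5), 171 mm from the yellow dot, at the level of the shut lids' tops; axes as the organiser's. Seen from the robot, a fixed wooden tool case stands to the left of this end, and a tall drill press stands behind and to the right of the row (approach from the robot's side)
- lid1 (a joint): Opening angle (rad) of lid 1 from the yellow dot: 0 shut, 1.57 upright, 1.6 stop; 0.8 to 1.45 at the start. Flat orange lid, 3 mm thick, 41 mm wide, 30 mm long; hinge pin across the row at organiser y = +77.5 mm, 23.5 mm up, at the lid's edge nearer the dot. Folds down away from the dot (to -y); open, its free edge is up to 54 mm up. A 10 mm thumb tab juts out at -x. Stays where left (0.3 N at the edge moves it).
- lid2 (a joint): Opening angle (rad) of lid 2 from the yellow dot: 0 shut, 1.57 upright, 1.6 stop; 0.8 to 1.45 at the start. Flat orange lid, 3 mm thick, 41 mm wide, 30 mm long; hinge pin across the row at organiser y = +46.5 mm, 23.5 mm up, at the lid's edge nearer the dot. Folds down away from the dot (to -y); open, its free edge is up to 54 mm up. Stays where left (0.3 N at the edge moves it).
- lid3 (a joint): Opening angle (rad) of lid 3 from the yellow dot: 0 shut, 1.57 upright, 1.6 stop; 0.8 to 1.45 at the start. Flat orange lid, 3 mm thick, 41 mm wide, 30 mm long; hinge pin across the row at organiser y = +15.5 mm, 23.5 mm up, at the lid's edge nearer the dot. Folds down away from the dot (to -y); open, its free edge is up to 54 mm up. Stays where left (0.3 N at the edge moves it).
- lid4 (a joint): Opening angle (rad) of lid 4 from the yellow dot: 0 shut, 1.57 upright, 1.6 stop; 0.8 to 1.45 at the start. Flat orange lid, 3 mm thick, 41 mm wide, 30 mm long; hinge pin across the row at organiser y = -15.5 mm, 23.5 mm up, at the lid's edge nearer the dot. Folds down away from the dot (to -y); open, its free edge is up to 54 mm up. Stays where left (0.3 N at the edge moves it).
- lid5 (a joint): Opening angle (rad) of lid 5 from the yellow dot: 0 shut, 1.57 upright, 1.6 stop; 0.8 to 1.45 at the start. Flat orange lid, 3 mm thick, 41 mm wide, 30 mm long; hinge pin across the row at organiser y = -46.5 mm, 23.5 mm up, at the lid's edge nearer the dot. Folds down away from the dot (to -y); open, its free edge is up to 54 mm up. Stays where left (0.3 N at the edge moves it).
- loupe: Bystander, loose: black watchmaker's eyeglass, 36 mm across, 31 mm high; origin at the centre of its underside
- red_jar: Bystander, loose: small glass jar with a red lid, 37 mm across, 38 mm high; origin at the centre of its underside
- round_tin: Bystander, loose: round grey metal tin, 36 mm across, 19 mm high; origin at the centre of its underside

How it is judged:
On the way, in this order (a step that is already met when the one before it is completed fails the run):
1. lid 1 (counted from the yellow dot) is folded shut (value of joint lid1 below 0.15 rad), for 0.05 s.
2. lid 2 (counted from the yellow dot) is folded shut (value of joint lid2 below 0.15 rad), for 0.05 s.
3. lid 3 (counted from the yellow dot) is folded shut (value of joint lid3 below 0.15 rad), for 0.05 s.
4. lid 4 (counted from the yellow dot) is folded shut (value of joint lid4 below 0.15 rad), for 0.05 s.
5. lid 5 (counted from the yellow dot) is folded shut (value of joint lid5 below 0.15 rad), for 0.05 s.
At the end, for the whole second after the job is handed in: All five lids are shut to within 0.15 rad (free edge less than 5 mm up), the organiser stands flat and at rest within 25 mm of where it stood, and loupe, jar and tin are within 20 mm of where they stood (value of joint each of lid1, lid2, lid3, lid4, lid5 below 0.15 rad and distance of organiser from where it was at the start of the episode below 0.025 m and angle between organiser's own z axis and vertical below 0.05 rad and linear speed of organiser below 0.02 m/s and distance of each of loupe, red_jar, round_tin from where it was at the start of the episode below 0.02 m); the robot touches nothing.
It fails at once if the organiser is pressed hard (over 35 N, by the fingers or any part of the arm) (contact force between any of the fingers, the arm and organiser above 35 N).
It fails at once if the organiser is lifted or tipped up (height (world z) of organiser above 0.012 m or angle between organiser's own z axis and vertical above 0.2 rad).
It fails at once if the organiser is pushed out of its place (over 40 mm) (distance of organiser from where it was at the start of the episode above 0.04 m).
It fails at once if the loupe, the jar or the tin is moved over 20 mm, lifted or tipped over (distance of any of loupe, red_jar, round_tin from where it was at the start of the episode above 0.02 m or angle between any of loupe, red_jar, round_tin's own z axis and vertical above 0.5 rad).
It also fails if it takes over 43 s, if anything falls off the work surface, if the arm or the gripper's body presses on something with over 40 N, if the wrist force passes 120 N, or if a joint passes its speed limit or range.

### The arm

A 7-joint arm with a two-finger parallel gripper is mounted at the origin on a cart in front of the work surface, level with it; the furniture and walls round the work are solid. World frame = base frame: x ahead of the robot, y to its left, z up, the work surface at z = 0. Lengths are in m, angles in rad, forces in N, time in s.
With the tool pointing down it reaches from about 0.35 to 0.9 m from the base axis. Payload 8.1 kg.
Tool frame: the origin (TCP) lies midway between the tips of the shut fingers; the grasp point (between the pads) lies 19 mm behind it; x points along the fingers, z is the direction in which the jaws open and shut, and the axes are right-handed (so a half turn about x gives the same grasp; the last joint's range is limited). The gripper opens to 92 mm and grips with 3 to 60 N. Pads are 19 mm wide; open, the fingers measure 130 mm over their backs; the gripper's body (75 mm by 190 mm) begins 47 mm behind the grasp point.
Start: joints at [1.237, 0.434, 0.025, 1.573, -0.012, 1.134, -0.075], TCP at [0.143, -0.608, 0.227] pointing down, gripper open.
Joint ranges: [-2.62, 2.62], [-0.44, 2.09], [-1.27, 1.32], [0.08, 2.57], [-1.32, 4.46], [0.12, 2], [-2.74, 2.74]. Speed limits (rad/s): [2.22, 2.22, 3.01, 3.01, 3.14, 3.14, 3.14].

### API

Orientations are given as a rotation vector (axis times angle).
In Python, from cell import arm gives the robot as it stands. The module is installed in compiled form; this text tells all that it offers.
- The arm moves only by the tool move_arm, never from a script. Its argument "steps" is text: rows parted by semicolons, each of 5 numbers parted by spaces: the shift along the tool's x, y, z in m, then the turn about the tool's x in rad, then the closure in counts, from 0 (fully open) to 255 (shut). A call has 1 to 10 rows; each row is the pose to reach, as a shift and turn from the pose commanded when the call began, along the tool's axes at that moment; what a row does not reach only later rows make up. A row lasts 1/12 s, in which the tool goes at most 41.7 mm and 7.16 degrees, less where a joint would pass 70% of its speed; a pose out of reach is approached as far as the arm can. A call with a gripper value outside its range is refused whole. The fingers move at their own pace and stop on an object; "squeeze" is the grip in N (left out, the last holds). Time passes only in rows, so rows that repeat a pose let the fingers close. It gives the time, the measured TCP pose, the force and the opening at its end, in the units of the state.
- arm.observe(): the state, without advancing time (a new reading comes with each control period).
- arm.get_image(name): name is "side" or "top" or "wrist"; returns a dict with "img" (480x640x3 uint8, blue, green, red), "z_map" (480x640 float32, m along the optical axis (not along the pixel's ray), 0 where there is no reading), "vfov" (degrees; the focal length in pixels is half the picture's height over the tangent of half this angle, whatever the lens; pixels are square), "cx", "cy" (the principal point, pixels), "extrinsics" (4x4, takes a point from camera to world coordinates). Camera axes: x right, y up, looking along -z (the intrinsics and any distortion apply to the point x, -y, -z); pixel columns grow to the right and rows downward; lengths in m; the calibration is good to about 2 mm. A picture is of the moment at which its call begins.
- arm.sign_off(): hands the job in, once; it reports no verdict.
The state is a dict: "clock": time; "joints": joint angles; "dq": joint speeds; "joint_efforts": joint torques, N m; "position": TCP position; "ee_rot": TCP orientation; "force": force on the tool from outside, world axes, zero at the start; "ft_torque": the same for the moment, N m; "width": opening from 0.0 (shut) to 1.0 (fully open).
Only numpy, scipy, OpenCV 4.12 (cv2) and the standard library are available. Lean on these libraries where they do the work, as an engineer would, in place of code of your own. Each camera call takes 0.05 s, during which the arm holds its last target.

## Working session

There is one attempt and no reset: what is moved stays moved. The work goes in short steps, Python scripts to look and compute and a tool call to move; the robot and the scene stay as the last step left them, time stands still between calls to the robot, and variables do not carry over. Pictures are saved under pics/ and viewed, and the job is handed in when it is done.

Besides the shell and the picture viewer there is one more tool, called after ">>>" as a command line: name --argument value ..., lists and objects as JSON in quotes. move_arm: Moves the arm, as the interface text tells. Its arguments: {"type":"object","properties":{"steps":{"type":"string"},"squeeze":{"type":"number"}},"required":["steps"]}

```bash
mkdir -p pics; python3 - <<'E'
from cell import arm
import cv2,numpy as np
s=arm.observe();print(s)
for n in("side","top","wrist"):
    d=arm.get_image(n);cv2.imwrite(f"pics/{n}0.png",d["img"]);np.savez(f"{n}0.npz",**d)
    print(n,d["vfov"],d["cx"],d["cy"],d["extrinsics"].round(3).tolist(), [k for k in d])
E
```

```text
{'clock': 0.0, 'joints': array([ 1.23743345,  0.43521827,  0.02499807,  1.57412583, -0.01158869,
        1.13399595, -0.07508239]), 'dq': array([-8.67001891e-05,  6.32159295e-04, -2.03950165e-03,  5.34361008e-04,
       -7.77814500e-05, -1.29161506e-03,  4.29882175e-04]), 'joint_efforts': array([-7.31313139e-04, -6.67846298e+01,  9.84004475e-01, -3.14457107e+01,
       -6.09160680e-02,  4.27979906e-02,  1.62244942e-04]), 'position': array([ 0.14275456, -0.60793772,  0.22593709]), 'ee_rot': array([ 1.03851692,  1.3109212 , -1.03707989]), 'force': array([-0.0089319 ,  0.71112881, -0.09057392]), 'ft_torque': array([ 0.00581049, -0.06666404, -0.00538276]), 'width': 0.9968876050960822}
side 46.39823018381925 325.4663078536951 230.87451654534135 [[0.988, 0.086, -0.127, 0.39], [-0.152, 0.656, -0.739, -0.796], [0.02, 0.75, 0.661, 0.683], [0.0, 0.0, 0.0, 1.0]] ['img', 'z_map', 'vfov', 'cx', 'cy', 'extrinsics']
top 46.660299628785495 332.3531604018985 242.58625867649266 [[-0.021, 0.984, -0.175, 0.316], [-1.0, -0.024, -0.017, -0.103], [-0.021, 0.175, 0.984, 1.048], [0.0, 0.0, 0.0, 1.0]] ['img', 'z_map', 'vfov', 'cx', 'cy', 'extrinsics']
wrist 59.70147176463362 318.18176501064255 239.89854958385772 [[0.229, 0.931, 0.283, 0.22], [-0.973, 0.22, 0.066, -0.588], [-0.001, -0.29, 0.957, 0.383], [0.0, 0.0, 0.0, 1.0]] ['img', 'z_map', 'vfov', 'cx', 'cy', 'extrinsics']
```

View pics/side0.png

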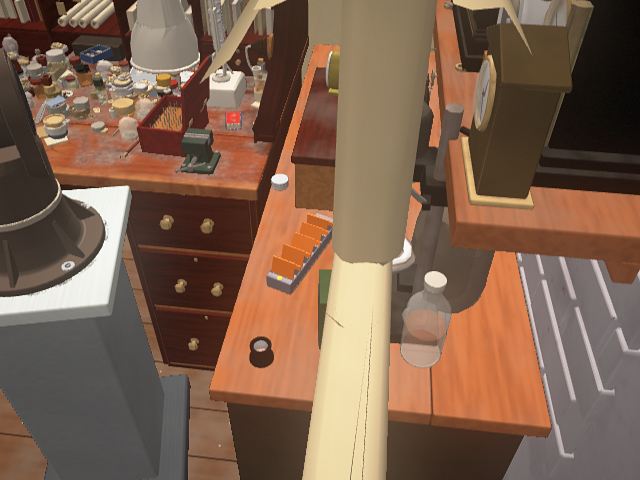

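View pics/top0.png

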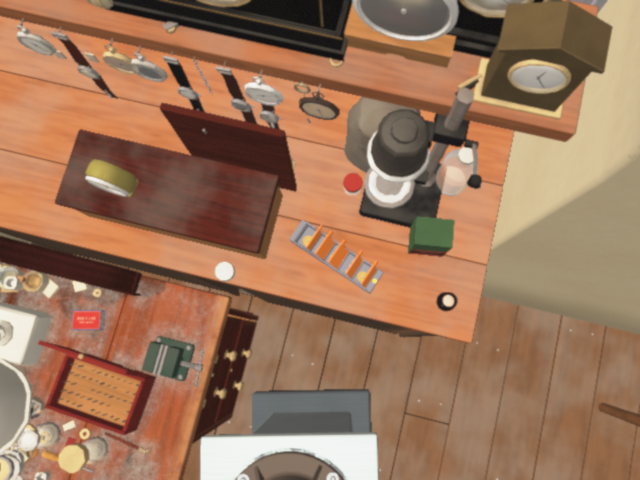

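View pics/wrist0.png

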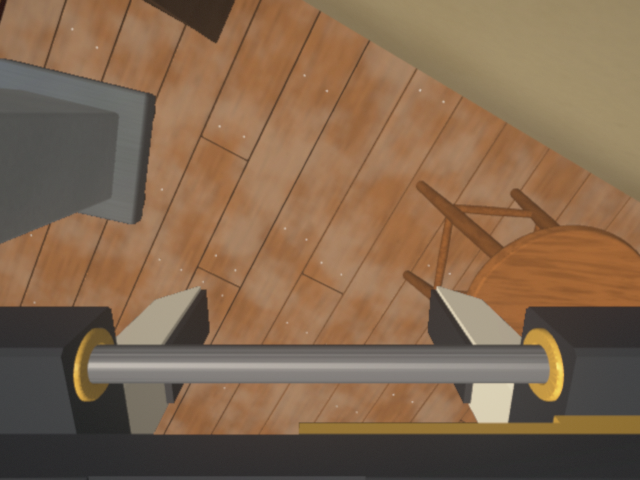

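```bash
cat > h.py <<'E'
import numpy as np,cv2
def pts(d):
    z=d["z_map"];H,W=z.shape;f=H/2/np.tan(np.radians(float(d["vfov"]))/2)
    u,v=np.meshgrid(np.arange(W),np.arange(H))
    P=np.stack([(u-d["cx"])*z/f,-(v-d["cy"])*z/f,-z,np.ones_like(z)],-1)
    return (P@np.asarray(d["extrinsics"]).T)[...,:3]
E
python3 - <<'E'
from h import *
for n,box in(("top",(285,395,210,300)),("side",(255,345,205,300))):
    d=np.load(n+"0.npz");P=pts(d);im=d["img"]
    x0,x1,y0,y1=box
    cv2.imwrite(f"pics/c_{n}.png",cv2.resize(im[y0:y1,x0:x1],None,fx=6,fy=6,interpolation=cv2.INTER_NEAREST))
    hsv=cv2.cvtColor(im,cv2.COLOR_BGR2HSV)
    m=(P[...,2]>.019)&(P[...,2]<.07);sub=np.zeros_like(m);sub[y0:y1,x0:x1]=1;m&=sub
    g=m&(hsv[...,1]<90)&(abs(P[...,2]-.025)<.006)
    yl=sub&(abs(hsv[...,0].astype(int)-28)<5)&(hsv[...,1]>150)&(hsv[...,2]>150)
    print(n,"grey",g.sum(),"all",m.sum(), "yellow",yl.sum(),np.argwhere(yl).mean(0),P[yl].mean(0), np.median(P[g][:,2]))
    r=cv2.minAreaRect((P[g][:,:2]*1000).astype(np.float32));print(r,cv2.boxPoints(r).round(1).tolist())
    # table z
    for q in [(260,240),(400,290),(330,230)] if n=="top" else [(260,250),(230,380),(290,320)]:print(q,P[q[1],q[0]].round(4))
    if n=="top":
        for nm,q in dict(loupe=(447,300),jar=(353,184),tin=(224,271),green=(432,235),drillb=(400,200),tool=(268,250),toolc2=(278,185)).items():print(nm,P[q[1],q[0]].round(3))
E
```

```text
top grey 566 all 1671 yellow 4 [280.5 374.5] [ 0.42520909 -0.16159625  0.02361969] 0.023785126521388977
((519.6727294921875, -122.61085510253906), (182.87362670898438, 156.55250549316406), 55.043155670166016) [[403.1000061035156, -152.6999969482422], [531.4000244140625, -242.39999389648438], [636.2000122070312, -92.5], [507.8999938964844, -2.799999952316284]]
(260, 240) [0.488  0.0356 0.1226]
(400, 290) [ 0.4091 -0.2107 -0.0046]
(330, 230) [ 5.27e-01 -8.09e-02  3.00e-04]
loupe [ 0.386 -0.291  0.032]
jar [ 0.607 -0.127  0.035]
tin [0.45  0.119 0.018]
green [ 0.493 -0.259  0.103]
drillb [ 0.558 -0.207  0.098]
tool [ 0.491  0.039 -0.001]
toolc2 [0.597 0.01  0.077]
side grey 396 all 2151 yellow 10 [277.2 279.5] [ 0.42504026 -0.16383303  0.02591341] 0.0243604638269293
((474.00579833984375, -95.21266174316406), (183.7680206298828, 46.5886344909668), 55.0494384765625) [[402.29998779296875, -157.1999969482422], [440.5, -183.89999389648438], [545.7000122070312, -33.20000076293945], [507.6000061035156, -6.599999904632568]]
(260, 250) [ 0.3984 -0.0685  0.0005]
(230, 380) [ 0.3391 -0.3302  0.0011]
(290, 320) [ 0.4341 -0.2344  0.0016]
```

```bash
python3 -c "
from h import *
a=cv2.imread('pics/c_top.png');b=cv2.imread('pics/c_side.png');print(a.shape,b.shape)"
```

```text
(540, 660, 3) (570, 540, 3)
```

View pics/c_top.png

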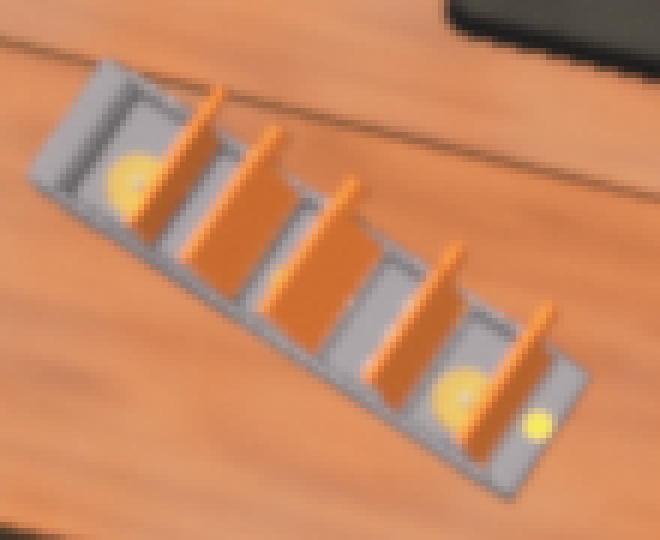

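View pics/c_side.png

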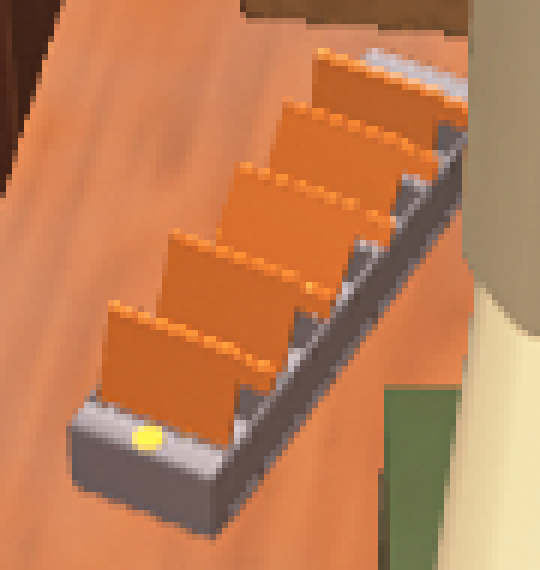

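```bash
python3 - <<'E'
from h import *
from scipy.spatial.transform import Rotation as R
from cell import arm
s=arm.observe();M=R.from_rotvec(s["ee_rot"]).as_matrix();print(M.round(3))
A=np.concatenate([pts(np.load(n+"0.npz")).reshape(-1,3) for n in("top",)])
d=np.load("side0.npz");P=pts(d);ok=(d["z_map"]>0.55);
A=A[(A[:,2]>0.01)]
c=np.array([.474,-.0952]);dr=np.array([np.cos(np.radians(55.05)),np.sin(np.radians(55.05))]);n=np.array([dr[1],-dr[0]]) # n: away from robot
s_=(A[:,:2]-c)@dr;t=(A[:,:2]-c)@n
# map: rows t (away) , cols s, max height mm
B=15
for tb in range(15,-14,-1):
    row=[]
    for sb in range(-18,19):
        k=(np.floor(s_/.012)==sb)&(np.floor(t/.012)==tb)
        row.append(f"{int(A[k,2].max()*1000):4d}" if k.any() else "   .")
    print(f"{tb*12:5d}","".join(row))
print("     ","".join(f"{b*12:4d}" for b in range(-18,19)))
E
```

```text
[[-0.     0.974  0.229]
 [ 0.001  0.229 -0.974]
 [-1.    -0.    -0.001]]
  180    .   .   .   .   .   .   .   . 309 303  20  20  86  88 285 333 337 337 335 343 345 344 344 345 344 345 344 393 468 467 463 453   .   .   .   .   .
  168    .   .   .   .   .   .   .   . 318  20  19  19  18 260 335 342 344 342 341 337   . 332 344 343 344 344 344 347 363 454 463 451 448 444 439   .   .
  156    .   .   .   .   .   .   . 327 328  20  20  20  20 272 341 345 350 350 348 341 258  19  51  33 342 343 344 345 344 345 345 366 396 398 438 434 431
  144    .   .   .   .   . 102 336 342 341   .  21  19  20 274 341 347 351 351 350 342 332  38  40  36   . 288 299 344 344 345 345 345 344 344 365 395 442
  132    .   .   .   .   . 107 340 342 342 104   .  18  19 273 340 348 351 350 348 341 330  40  40  40   . 284 302 323 325 318 343 344 344 345 344 345 349
  120    .   .   .   . 104 106 107 109 106 107 105 103  19 263 334 341 346 343 341 338 270  41  42  41   .   .   .   . 304 303 295   . 326 344 344 344 344
  108    .   .   .   . 105 108 108 107 106 107 106   .  13  16 271 329 338 338 336 274 254  41  4
[... 2922 characters left out ...]
   .   .   .   .   .   .   .   .   .   .   .   .   .   .   . 121 127 128 127 125
 -132    .   .   .   .   .   .   .   .   .1048   .   .   .   .   .   .   .   .   .   .   .   .   .   .   .   .   .   .   .   .  20  20  20   .   . 123 127
 -144    .   .   .   .   .   .   .   .   .   .   .   .   .   .   .   .   .   .   .   .   .   .   .   .   .   .   .   .   .   .  21  22  22  13   .   .   .
 -156    .   .   .   .   .   .   .   .   .   .   .   .   .   .   .   .   .   .   .   .   .   .   .   .   .   .   .   .   .   .  21  22  22   .   .   .   .
      -216-204-192-180-168-156-144-132-120-108 -96 -84 -72 -60 -48 -36 -24 -12   0  12  24  36  48  60  72  84  96 108 120 132 144 156 168 180 192 204 216
```

>>> move_arm --steps "0 0.028 -0.029 -0.1 255; 0 0.056 -0.058 -0.2 255; 0 0.084 -0.087 -0.3 255; 0 0.112 -0.116 -0.4 255; 0 0.14 -0.145 -0.5 255; 0 0.168 -0.174 -0.6 255; 0 0.196 -0.203 -0.7 255; 0 0.224 -0.232 -0.8 255; 0 0.252 -0.261 -0.9 255; 0 0.27 -0.28 -1.0 255" --squeeze 5

```text
clock: 0.98
position: [0.3433, -0.2705, 0.2269]
ee_rot: [0.261, 1.555, -0.26]
force: [1.0, 0.0, 0.6]
width: 0.325
```

```bash
cat > g.py <<'E'
import sys
from h import *
from scipy.spatial.transform import Rotation as R
from cell import arm
c=np.array([.474,-.0952]);th=np.radians(55.05);dr=np.array([np.cos(th),np.sin(th)]);n=np.array([dr[1],-dr[0]])
o=arm.observe();M=R.from_rotvec(o["ee_rot"]).as_matrix();p=o["position"]
rel=p[:2]-c;u=M[:2,2];a0=np.arctan2(u@dr,u@n)
print("now s,t,z,a",(rel@dr*1e3).round(1),(rel@n*1e3).round(1),(p[2]*1e3).round(1),np.degrees(a0).round(1),"F",o["force"].round(2),"T",o["ft_torque"].round(2),"w",round(o["width"],3),"clk",round(o["clock"],2), "xz",M[:,0].round(4))
print("per 10mm s (y,z):",(10*M[:2,1]@dr).round(2),(10*M[:2,2]@dr).round(2),"per 10mm t:",(10*M[:2,1]@n).round(2),(10*M[:2,2]@n).round(2), "q",o["joints"].round(2))
if len(sys.argv)>4:
    s,t,z,a=map(float,sys.argv[1:5]);w=np.r_[c+s/1e3*dr+t/1e3*n,z/1e3]
    print("shift",(M.T@(w-p)).round(4),"turn",round(np.radians(a)-a0,4))
E
python3 g.py -108 -14 120 30
```

```text
now s,t,z,a -218.5 -6.7 226.9 15.9 F [1.02 0.04 0.57] T [-0.04 -0.07  0.01] w 0.325 clk 0.98 xz [ 6.e-04  4.e-04 -1.e+00]
per 10mm s (y,z): 9.62 2.74 per 10mm t: -2.74 9.62 q [ 0.87  0.16 -0.36  1.98  0.06  1.02  0.14]
shift [0.1069 0.1082 0.0233] turn 0.2457
```

>>> move_arm --steps "0.02 0.035 0.008 -0.1 255; 0.045 0.07 0.016 -0.2 255; 0.075 0.1 0.022 -0.25 255; 0.1 0.108 0.023 -0.25 255; 0.107 0.108 0.023 -0.25 255; 0.107 0.108 0.023 -0.25 255"

```text
clock: 1.48
position: [0.398, -0.1792, 0.1181]
ee_rot: [0.071, 1.574, -0.068]
force: [-0.8, 1.2, 1.2]
width: 0.005
```

```bash
python3 g.py -99 -14 40 30; python3 - <<'E'
from h import *
from cell import arm
for k in("top","side","wrist"):
    d=arm.get_image(k);np.savez(k+"1.npz",**d);cv2.imwrite(f"pics/{k}1.png",d["img"])
E
```

```text
now s,t,z,a -112.4 -14.1 118.1 29.9 F [-0.83  1.16  1.2 ] T [-0.01 -0.11  0.04] w 0.005 clk 1.48 xz [-0.0041  0.0017 -1.    ]
per 10mm s (y,z): 8.67 4.98 per 10mm t: -4.98 8.67 q [ 0.67  0.31 -0.45  2.11  0.19  0.76  0.01]
shift [0.078  0.0115 0.0071] turn 0.0021
```

View pics/side1.png

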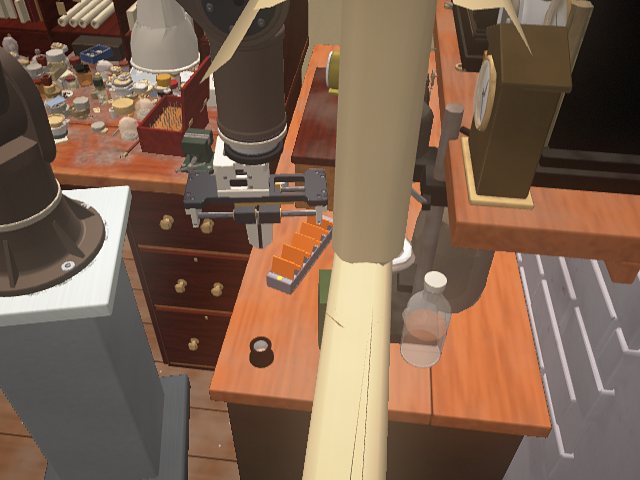

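View pics/wrist1.png

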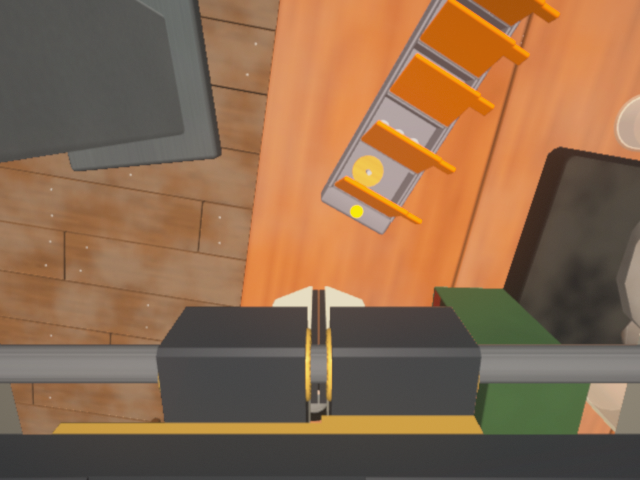

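View pics/top1.png

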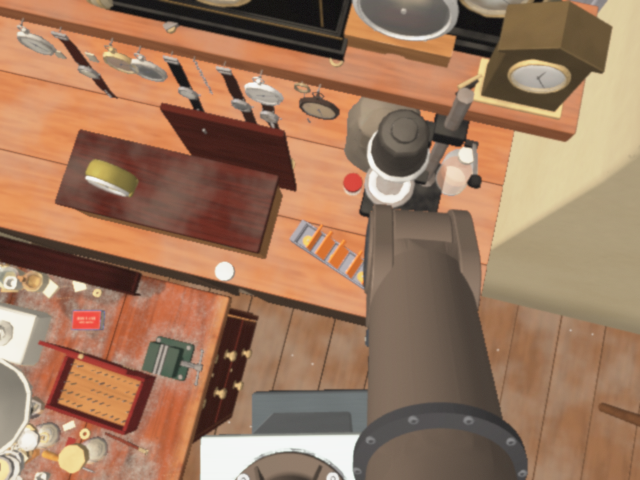

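```bash
python3 - <<'E'
from h import *
c=np.array([.474,-.0952]);th=np.radians(55.05);dr=np.array([np.cos(th),np.sin(th)]);n=np.array([dr[1],-dr[0]])
d=np.load("wrist1.npz");P=pts(d);print("dot wrist",P[212,357].round(4))
g=np.load("wrist1.npz")["img"];hsv=cv2.cvtColor(g,cv2.COLOR_BGR2HSV)
for q in [(325,197),(386,230),(357,212)]:
    w=P[q[1],q[0]];r=w[:2]-c;print(q,(r@dr).round(4),(r@n).round(4),w[2].round(4))
m=(hsv[...,1]<70)&(abs(P[...,2]-.025)<.004);m[:, :300]=0;m[240:]=0
r=cv2.minAreaRect((P[m][:,:2]*1000).astype(np.float32));print(m.sum(),r, np.median(P[m][:,2]))
A=pts(np.load("top1.npz"));A0=pts(np.load("top0.npz"))
ch=(abs(np.load("top1.npz")["z_map"]-np.load("top0.npz")["z_map"])>.01)
B=A[ch];s=(B[:,:2]-c)@dr*1e3;t=(B[:,:2]-c)@n*1e3
for lo in range(-200,130,25):
    k=(t>=lo)&(t<lo+25)
    if k.any():print(lo,k.sum(),"s",s[k].min().round(),s[k].max().round(),"z",B[k,2].min().round(3),B[k,2].max().round(3))
S=pts(np.load("side1.npz"));ch=(abs(np.load("side1.npz")["z_map"]-np.load("side0.npz")["z_map"])>.01)
B=S[ch];k=(B[:,2]>.05);B=B[k];s=(B[:,:2]-c)@dr*1e3;t=(B[:,:2]-c)@n*1e3
for lo in range(100,420,20):
    k=(B[:,2]*1e3>=lo)&(B[:,2]*1e3<lo+20)
    if k.any():print("z",lo,k.sum(),"s",s[k].min().round(),s[k].max().round(),"t",t[k].min().round(),t[k].max().round())
E
```

```text
dot wrist [ 0.4261 -0.1617  0.0239]
(325, 197) -0.0836 -0.0231 0.024
(386, 230) -0.0869 0.028 -0.0018
(357, 212) -0.082 -0.0011 0.0239
2537 ((503.9093322753906, -137.30984497070312), (139.28839111328125, 147.59193420410156), 55.09374237060547) 0.023387809046805152
-200 954 s -232.0 691.0 z -0.814 0.716
-175 3824 s -802.0 677.0 z -0.809 0.731
-150 8563 s -832.0 709.0 z -0.81 1.048
-125 6509 s -847.0 752.0 z -0.793 0.707
-100 4721 s -917.0 719.0 z -0.796 0.668
-75 3911 s -950.0 733.0 z -0.793 0.638
-50 3260 s -980.0 813.0 z -0.796 0.607
-25 2879 s -1027.0 814.0 z -0.795 0.576
0 2006 s -1058.0 851.0 z -0.797 0.562
25 671 s -1050.0 864.0 z -0.797 0.538
50 186 s -1070.0 558.0 z -0.798 0.344
75 180 s -1050.0 666.0 z -0.797 0.372
100 188 s -1034.0 656.0 z -0.802 0.393
125 200 s -1024.0 557.0 z -0.799 0.417
z 100 85 s -241.0 913.0 t -1095.0 504.0
z 120 225 s -241.0 774.0 t -1101.0 511.0
z 140 348 s -213.0 725.0 t -1015.0 501.0
z 160 323 s -225.0 633.0 t -956.0 495.0
z 180 887 s -220.0 563.0 t -498.0 485.0
z 200 2295 s -208.0 336.0 t -558.0 473.0
z 220 3635 s -201.0 323.0 t -537.0 451.0
z 240 1164 s -202.0 303.0 t -547.0 462.0
z 260 899 s -199.0 -47.0 t -381.0 451.0
z 280 1813 s -194.0 104.0 t -385.0 425.0
z 300 901 s -204.0 219.0 t -399.0 429.0
z 320 1352 s -200.0 80.0 t -415.0 393.0
z 340 1095 s -192.0 293.0 t -424.0 426.0
z 360 1103 s -161.0 160.0 t -43.0 414.0
z 380 1153 s -161.0 199.0 t -43.0 380.0
z 400 1128 s -164.0 129.0 t -43.0 396.0
```

>>> move_arm --steps "0.025 0.011 0.007 0 255; 0.05 0.011 0.007 0 255; 0.07 0.011 0.007 0 255; 0.078 0.011 0.007 0 255; 0.084 0.011 0.007 0 255; 0.087 0.011 0.007 0 255; 0.0875 0.011 0.007 0 255"

```text
clock: 2.22
position: [0.4078, -0.1703, 0.0328]
ee_rot: [0.071, 1.569, -0.072]
force: [0.1, -0.0, 0.2]
width: 0.009
```

```bash
python3 g.py -98 -14 26 30
```

```text
now s,t,z,a -99.5 -11.2 32.8 29.7 F [ 0.11 -0.01  0.17] T [ 0.06 -0.11  0.01] w 0.009 clk 2.22 xz [ 9.e-04 -7.e-04 -1.e+00]
per 10mm s (y,z): 8.68 4.96 per 10mm t: -4.96 8.68 q [ 0.57  0.46 -0.38  2.19  0.32  0.55 -0.14]
shift [ 0.0068  0.0027 -0.0017] turn 0.0046
```

>>> move_arm --steps "0.001 0.003 -0.001 0 255; 0.002 0.003 -0.001 0 255; 0.003 0.003 -0.001 0 255; 0.004 0.003 -0.001 0 255; 0.005 0.003 -0.001 0 255; 0.005 0.003 -0.001 0 255; 0.005 0.003 -0.001 0 255"

```text
clock: 2.8
position: [0.4067, -0.1666, 0.0272]
ee_rot: [0.071, 1.57, -0.071]
force: [-0.2, -0.0, -0.3]
width: 0.006
```

```bash
python3 g.py -97 -14 26 30; python3 - <<'E'
from h import *
from cell import arm
for k in("side","wrist"):
    d=arm.get_image(k);im=d["img"]
    if k=="side":im=cv2.resize(im[170:310,180:350],None,fx=4,fy=4)
    cv2.imwrite(f"pics/{k}2.png",im)
E
```

```text
now s,t,z,a -97.1 -14.3 27.2 29.8 F [-0.24 -0.03 -0.26] T [-0.02 -0.1  -0.04] w 0.006 clk 2.8 xz [-1.e-04 -0.e+00 -1.e+00]
per 10mm s (y,z): 8.68 4.97 per 10mm t: -4.97 8.68 q [ 0.56  0.47 -0.37  2.19  0.33  0.53 -0.15]
shift [ 0.0012 -0.0001  0.0003] turn 0.0037
```

View pics/side2.png

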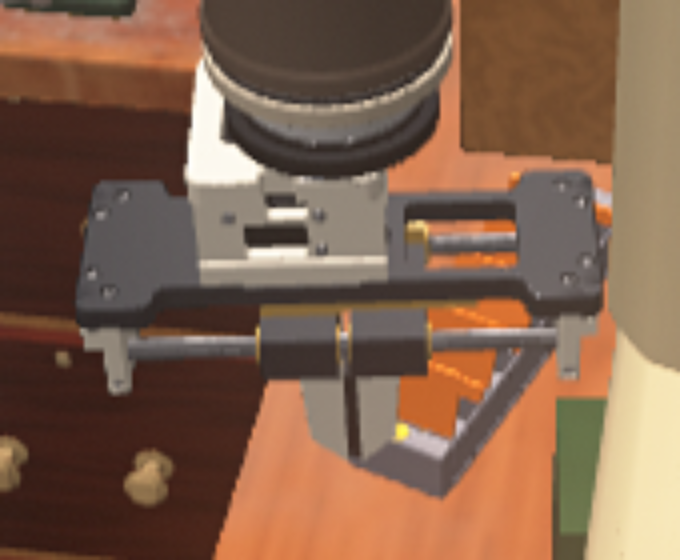

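View pics/wrist2.png

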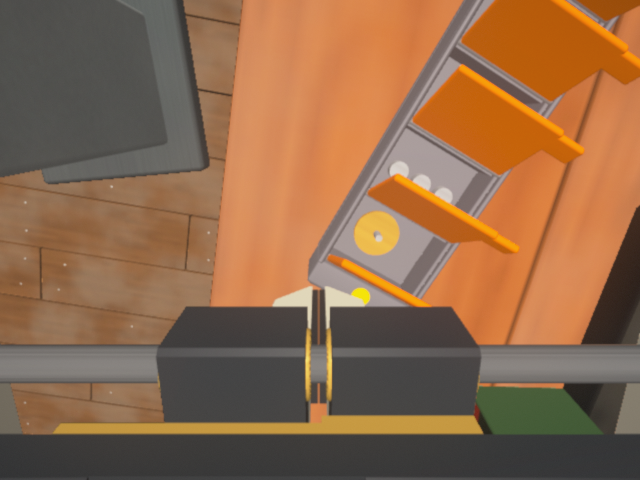

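>>> move_arm --steps "0.0005 0 0.002 0 255; 0.001 0 0.003 0 255; 0.001 0.001 0.0045 0 255; 0.001 0.003 0.0055 0 255; 0.001 0.005 0.0065 0 255; 0.001 0.0065 0.0075 0 255; 0.001 0.008 0.0085 0 255; 0.001 0.01 0.0095 0 255; 0.001 0.012 0.0105 0 255; 0.001 0.0135 0.0115 0 255"

```text
clock: 3.73
position: [0.4196, -0.1539, 0.0263]
ee_rot: [0.071, 1.569, -0.071]
force: [-1.1, 0.2, 1.1]
width: 0.008
```

```bash
python3 g.py -60 -10 26 25
```

```text
now s,t,z,a -79.2 -11.0 26.3 29.8 F [-1.11  0.17  1.05] T [-0.07 -0.04  0.01] w 0.008 clk 3.73 xz [ 3.e-04  0.e+00 -1.e+00]
per 10mm s (y,z): 8.68 4.97 per 10mm t: -4.97 8.68 q [ 0.52  0.48 -0.37  2.18  0.33  0.54 -0.19]
shift [0.0003 0.0162 0.0104] turn -0.0837
```

>>> move_arm --steps "0 0.002 0.001 0.008 255; 0 0.004 0.002 0.016 255; 0 0.006 0.003 0.024 255; 0 0.008 0.0045 0.032 255; 0 0.01 0.0055 0.04 255; 0 0.012 0.007 0.048 255; 0 0.0135 0.008 0.056 255; 0 0.0155 0.009 0.064 255; 0 0.0175 0.01 0.072 255; 0 0.019 0.011 0.08 255"

```text
clock: 4.57
position: [0.4322, -0.136, 0.0262]
ee_rot: [0.134, 1.567, -0.134]
force: [0.0, -0.1, 0.4]
width: 0.007
```

```bash
python3 g.py -36 -10 26 21; python3 - <<'E'
from h import *
from cell import arm
for k in("side","wrist"):
    d=arm.get_image(k);im=d["img"]
    if k=="side":im=cv2.resize(im[170:310,180:350],None,fx=4,fy=4)
    cv2.imwrite(f"pics/{k}3.png",im)
E
```

```text
now s,t,z,a -57.4 -10.9 26.2 25.2 F [ 0.04 -0.12  0.4 ] T [-0.16  0.07  0.01] w 0.007 clk 4.57 xz [-0.  0. -1.]
per 10mm s (y,z): 9.05 4.25 per 10mm t: -4.25 9.05 q [ 0.45  0.48 -0.34  2.17  0.31  0.54 -0.29]
shift [0.0002 0.019  0.0099] turn -0.0727
```

View pics/side3.png

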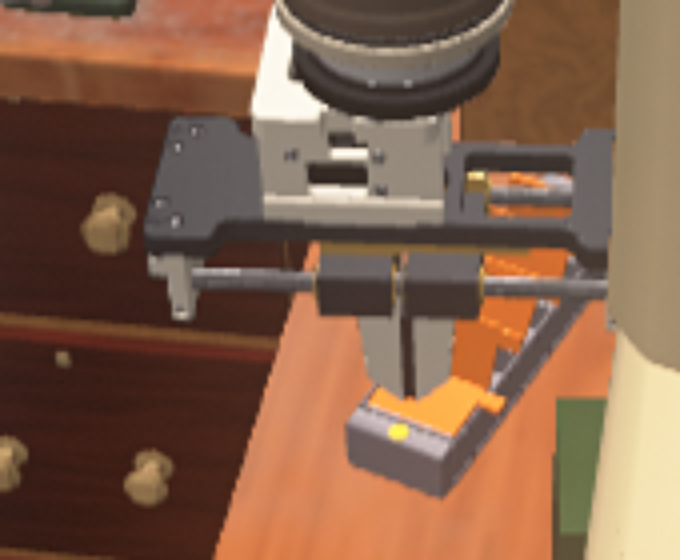

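View pics/wrist3.png

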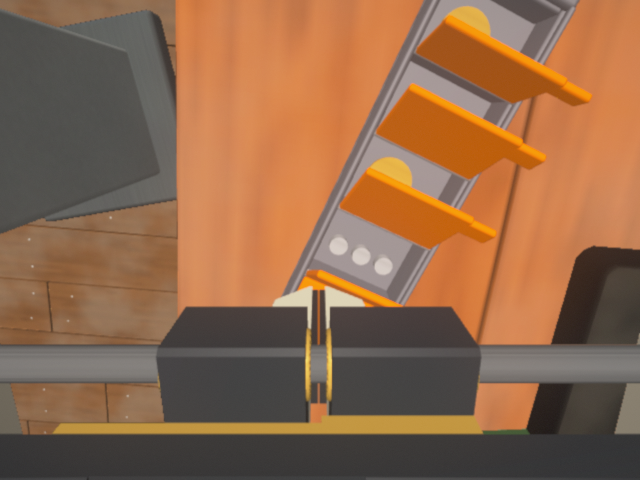

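Lid 1 is nearly flat under the fingertips (side picture, about (430,405)), lids 2–5 are still up, and the force is tiny. I'll carry on the same way.

>>> move_arm --steps "0 0.002 0.001 0.007 255; 0 0.004 0.002 0.014 255; 0 0.0065 0.003 0.021 255; 0 0.0085 0.004 0.028 255; 0 0.0105 0.005 0.035 255; 0 0.0125 0.0065 0.042 255; 0 0.0145 0.0075 0.049 255; 0 0.017 0.0085 0.056 255; 0 0.019 0.0095 0.063 255; 0 0.021 0.0105 0.07 255"

```text
clock: 5.5
position: [0.4461, -0.1171, 0.0262]
ee_rot: [0.189, 1.563, -0.189]
force: [-0.7, 0.6, 0.2]
width: 0.001
```

```bash
python3 g.py -10 -10 26 18
```

```text
now s,t,z,a -33.9 -10.4 26.2 21.2 F [-0.67  0.6   0.2 ] T [-0.08 -0.04 -0.02] w 0.001 clk 5.5 xz [ 0.  0. -1.]
per 10mm s (y,z): 9.33 3.61 per 10mm t: -3.61 9.33 q [ 0.39  0.49 -0.32  2.15  0.29  0.55 -0.39]
shift [0.0002 0.0222 0.009 ] turn -0.0552
```

>>> move_arm --steps "0 0.0025 0.001 0.005 255; 0 0.0045 0.002 0.01 255; 0 0.007 0.003 0.015 255; 0 0.009 0.0035 0.02 255; 0 0.0115 0.0045 0.025 255; 0 0.0135 0.0055 0.03 255; 0 0.016 0.006 0.035 255; 0 0.018 0.007 0.04 255; 0 0.0205 0.008 0.045 255; 0 0.0225 0.009 0.05 255"

```text
clock: 6.33
position: [0.4603, -0.0973, 0.0263]
ee_rot: [0.228, 1.559, -0.228]
force: [-0.2, -0.5, 0.1]
width: 0.005
```

```bash
python3 g.py 15 -10 26 17; python3 - <<'E'
from h import *
from cell import arm
for k in("side","wrist"):
    d=arm.get_image(k);im=d["img"]
    if k=="side":im=cv2.resize(im[170:310,180:350],None,fx=4,fy=4)
    cv2.imwrite(f"pics/{k}4.png",im)
E
```

```text
now s,t,z,a -9.5 -10.0 26.3 18.3 F [-0.17 -0.51  0.12] T [-0.05 -0.01  0.01] w 0.005 clk 6.33 xz [ 2.e-04  1.e-04 -1.e+00]
per 10mm s (y,z): 9.49 3.14 per 10mm t: -3.14 9.49 q [ 0.33  0.5  -0.31  2.13  0.28  0.56 -0.47]
shift [0.0003 0.0233 0.0077] turn -0.0229
```

View pics/side4.png

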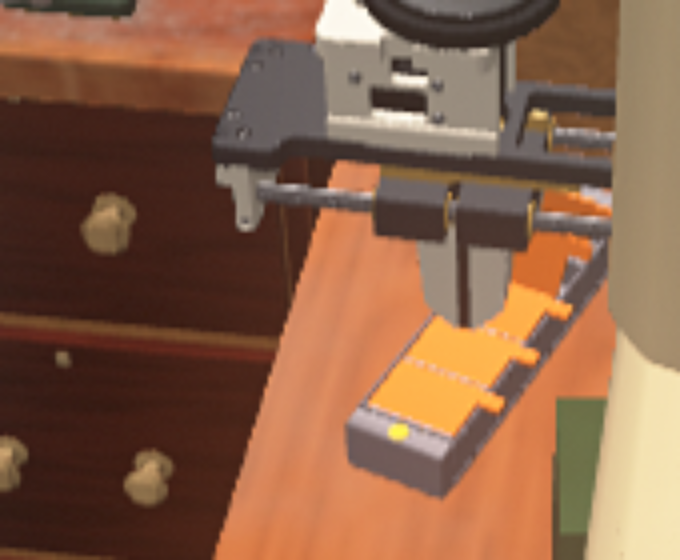

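View pics/wrist4.png

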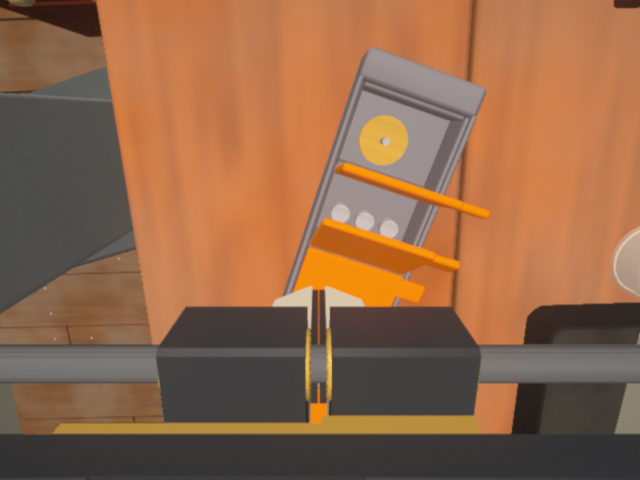

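Lids 1 and 2 lie flat and lid 3 is almost down. Lids 4 and 5 are still up (wrist picture, (380,240) and (410,190)). The organiser hasn't moved.

>>> move_arm --steps "0 0.0025 0.001 0.002 255; 0 0.0045 0.0015 0.004 255; 0 0.007 0.0025 0.006 255; 0 0.009 0.003 0.008 255; 0 0.0115 0.004 0.01 255; 0 0.0135 0.0045 0.012 255; 0 0.016 0.0055 0.014 255; 0 0.018 0.006 0.016 255; 0 0.0205 0.007 0.018 255; 0 0.023 0.0075 0.02 255"

```text
clock: 7.27
position: [0.4741, -0.0775, 0.0263]
ee_rot: [0.244, 1.557, -0.244]
force: [0.3, -1.0, 0.2]
width: 0.009
```

```bash
python3 g.py 40 -10 26 17
```

```text
now s,t,z,a 14.5 -10.0 26.3 17.2 F [ 0.3  -1.01  0.2 ] T [-0.1  -0.04 -0.01] w 0.009 clk 7.27 xz [ 3.e-04 -0.e+00 -1.e+00]
per 10mm s (y,z): 9.55 2.95 per 10mm t: -2.95 9.55 q [ 0.28  0.51 -0.3   2.1   0.27  0.57 -0.52]
shift [0.0003 0.0243 0.0076] turn -0.0029
```

>>> move_arm --steps "0 0.0025 0.001 0 255; 0 0.0045 0.0015 0 255; 0 0.007 0.002 0 255; 0 0.009 0.003 0 255; 0 0.0115 0.0035 0 255; 0 0.0135 0.004 0 255; 0 0.016 0.005 0 255; 0 0.018 0.0055 0 255; 0 0.0205 0.0065 0 255; 0 0.0225 0.007 0 255"

```text
clock: 8.1
position: [0.4874, -0.0583, 0.0262]
ee_rot: [0.243, 1.557, -0.243]
force: [-1.5, -2.6, 1.1]
width: 0.002
```

```bash
python3 g.py 64 -10 26 17; python3 - <<'E'
from h import *
from cell import arm
for k in("side","top"):
    d=arm.get_image(k);im=d["img"]
    if k=="side":im=cv2.resize(im[100:300,150:400],None,fx=3,fy=3)
    cv2.imwrite(f"pics/{k}5.png",im)
E
```

```text
now s,t,z,a 37.9 -10.2 26.2 17.2 F [-1.52 -2.59  1.11] T [-0.57  0.17  0.04] w 0.002 clk 8.1 xz [-2.e-04 -1.e-04 -1.e+00]
per 10mm s (y,z): 9.55 2.95 per 10mm t: -2.95 9.55 q [ 0.24  0.52 -0.3   2.08  0.27  0.58 -0.56]
shift [0.0002 0.0248 0.0078] turn -0.0032
```

View pics/side5.png

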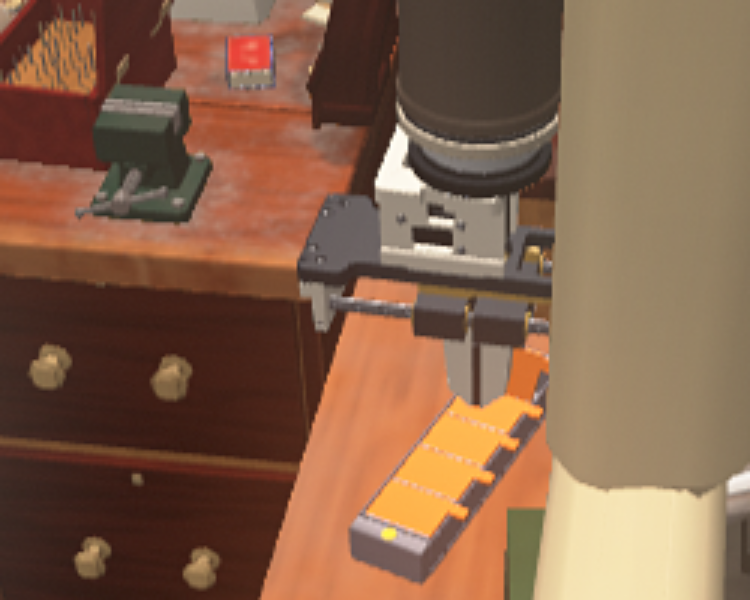

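View pics/top5.png

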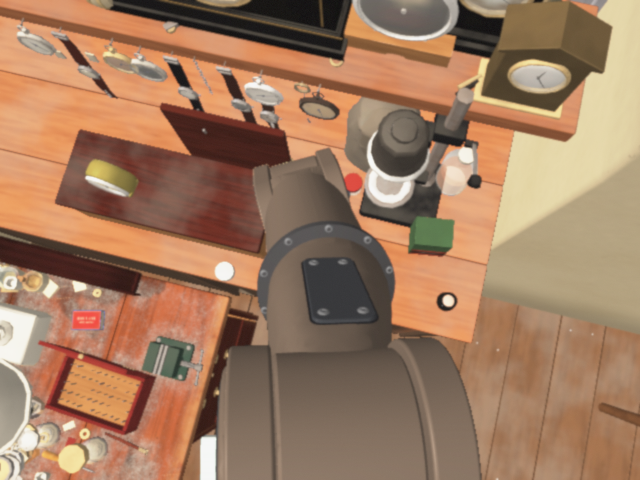

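>>> move_arm --steps "0 0.002 0.0005 0 255; 0 0.004 0.001 0 255; 0 0.006 0.002 0 255; 0 0.008 0.0025 0 255; 0 0.01 0.003 0 255"

```text
clock: 8.62
position: [0.4936, -0.0493, 0.0262]
ee_rot: [0.243, 1.557, -0.243]
force: [-0.2, -0.5, 0.5]
width: 0.005
```

```bash
python3 g.py 64 -10 26 17
```

```text
now s,t,z,a 48.8 -10.2 26.2 17.2 F [-0.18 -0.45  0.51] T [-0.09 -0.06  0.03] w 0.005 clk 8.62 xz [ 3.e-04  3.e-04 -1.e+00]
per 10mm s (y,z): 9.55 2.96 per 10mm t: -2.96 9.55 q [ 0.22  0.52 -0.3   2.07  0.27  0.59 -0.58]
shift [0.0002 0.0144 0.0047] turn -0.0036
```

>>> move_arm --steps "0 0.002 0.0005 0 255; 0 0.004 0.001 0 255; 0 0.006 0.002 0 255; 0 0.008 0.0025 0 255; 0 0.01 0.003 0 255; 0 0.012 0.004 0 255; 0 0.014 0.0045 0 255"

```text
clock: 9.2
position: [0.502, -0.0377, 0.0262]
ee_rot: [0.243, 1.557, -0.243]
force: [0.1, 0.6, -0.2]
width: 0.007
```

```bash
python3 g.py 70 -10 26 17; python3 - <<'E'
from h import *
from cell import arm
for k in("side","wrist"):
    d=arm.get_image(k);im=d["img"]
    if k=="side":im=cv2.resize(im[100:300,150:400],None,fx=3,fy=3)
    cv2.imwrite(f"pics/{k}6.png",im)
E
```

```text
now s,t,z,a 63.2 -10.0 26.2 17.2 F [ 0.15  0.63 -0.17] T [-0.04 -0.08 -0.  ] w 0.007 clk 9.2 xz [ 1.e-04 -0.e+00 -1.e+00]
per 10mm s (y,z): 9.55 2.95 per 10mm t: -2.95 9.55 q [ 0.19  0.53 -0.3   2.05  0.27  0.6  -0.6 ]
shift [0.0002 0.0065 0.002 ] turn -0.0032
```

View pics/wrist6.png

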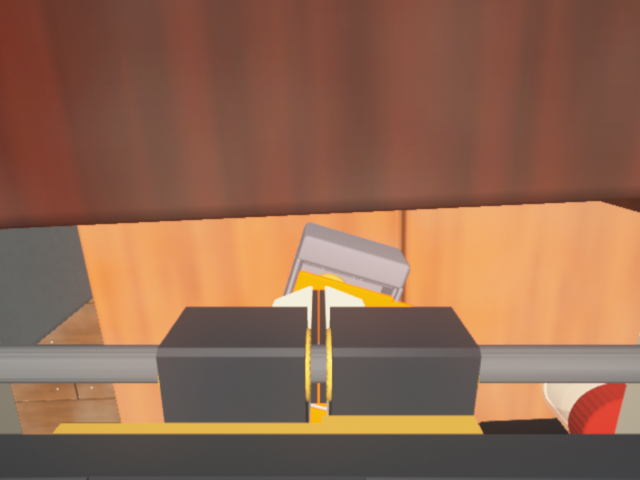

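View pics/side6.png

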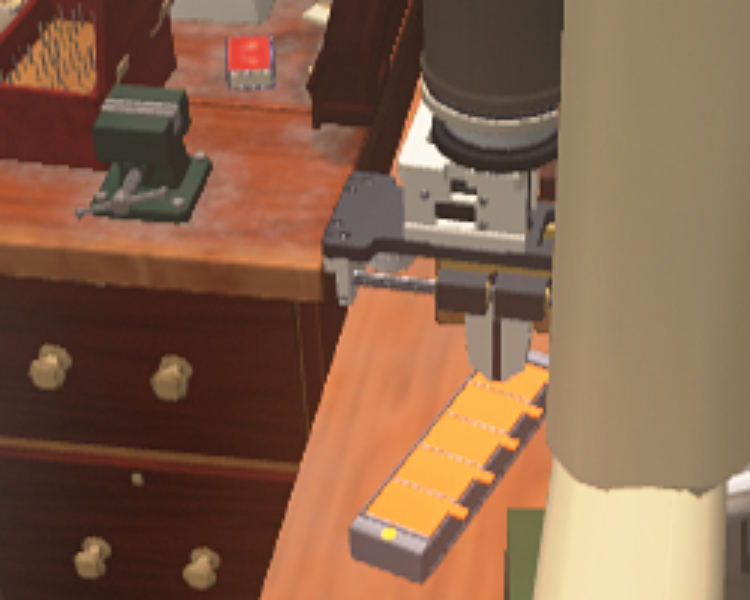

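>>> move_arm --steps "0 0.002 0.0005 0 255; 0 0.004 0.001 0 255; 0 0.006 0.002 0 255; 0 0.008 0.0025 0 255; 0 0.008 0.0025 0 255; 0 0.008 0.0025 0 255"

```text
clock: 9.8
position: [0.5067, -0.0309, 0.0262]
ee_rot: [0.243, 1.557, -0.243]
force: [-0.3, 0.1, 0.3]
width: 0.003
```

```bash
python3 g.py 73 -10 26 17; python3 - <<'E'
from h import *
from cell import arm
d=arm.get_image("wrist");im=d["img"]
cv2.imwrite(f"pics/wrist7.png",cv2.resize(im[180:380,220:470],None,fx=3,fy=3))
E
```

```text
now s,t,z,a 71.5 -10.0 26.2 17.2 F [-0.32  0.09  0.35] T [-0.04 -0.07 -0.06] w 0.003 clk 9.8 xz [ 1.e-04 -0.e+00 -1.e+00]
per 10mm s (y,z): 9.55 2.96 per 10mm t: -2.96 9.55 q [ 0.18  0.54 -0.3   2.04  0.27  0.6  -0.61]
shift [0.0002 0.0014 0.0005] turn -0.0035
```

View pics/wrist7.png

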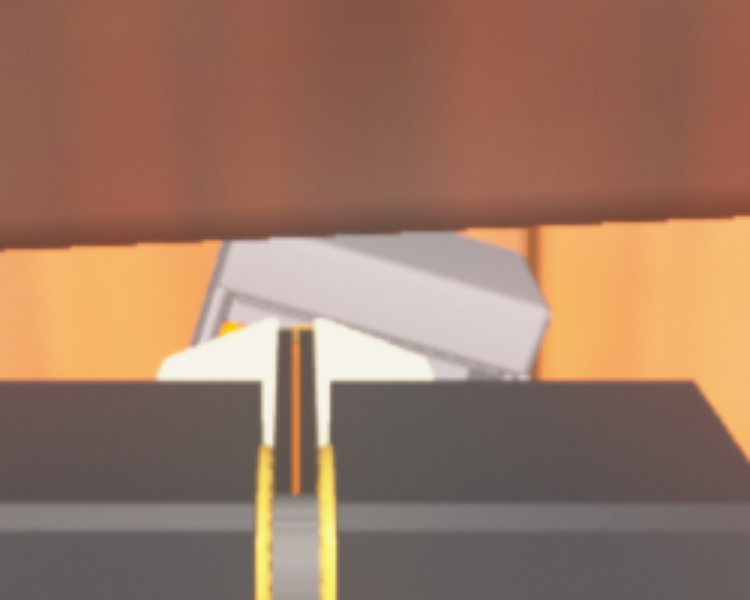

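>>> move_arm --steps "-0.005 0 0 0 255; -0.015 0 0 0 255; -0.03 0 0 0 255; -0.055 0 0 0 255; -0.08 0 -0.01 0 255; -0.11 -0.01 -0.03 0 255; -0.14 -0.04 -0.06 0 255; -0.14 -0.075 -0.08 0 255; -0.14 -0.11 -0.1 0 255; -0.14 -0.145 -0.12 0 255"

```text
clock: 10.68
position: [0.3503, -0.1301, 0.1678]
ee_rot: [0.242, 1.554, -0.243]
force: [0.9, -1.5, -0.7]
width: 0.009
```

```bash
python3 g.py; python3 - <<'E'
from h import *
from cell import arm
for k in("side","wrist","top"):
    d=arm.get_image(k);im=d["img"];np.savez(k+"8.npz",**d)
    if k=="side":im=cv2.resize(im[100:300,150:400],None,fx=3,fy=3)
    cv2.imwrite(f"pics/{k}8.png",im)
E
```

```text
now s,t,z,a -99.5 -81.4 167.8 17.3 F [ 0.91 -1.47 -0.71] T [-0.13 -0.13  0.01] w 0.009 clk 10.68 xz [ 0.0027 -0.0011 -1.    ]
per 10mm s (y,z): 9.55 2.97 per 10mm t: -2.97 9.55 q [ 0.52  0.12 -0.33  2.19  0.05  0.83 -0.15]
```

View pics/side8.png

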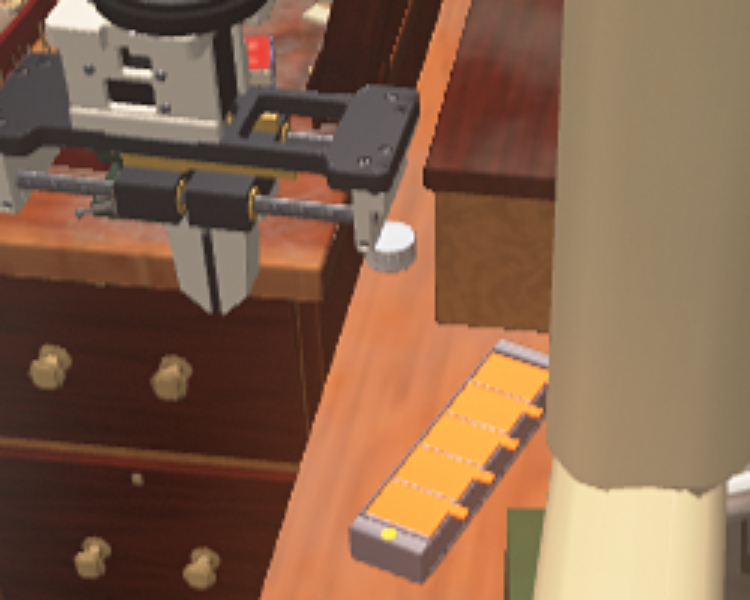

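View pics/wrist8.png

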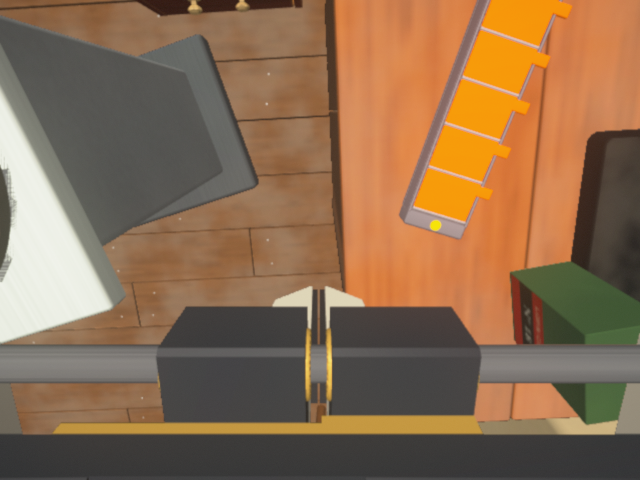

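View pics/top8.png

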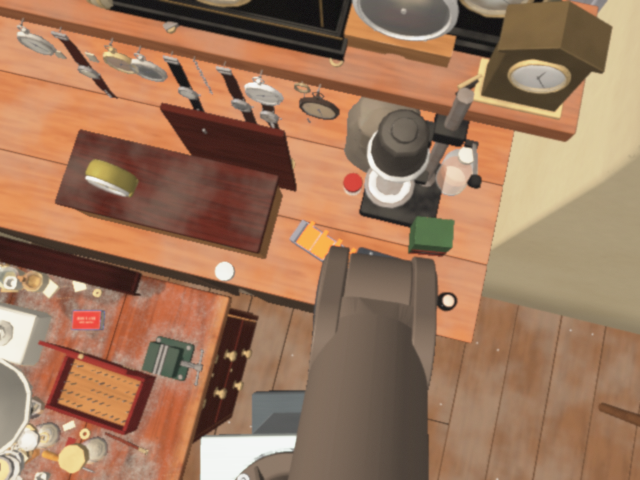

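```bash
python3 - <<'E'
from h import *
c=np.array([.474,-.0952]);th=np.radians(55.05);dr=np.array([np.cos(th),np.sin(th)]);n=np.array([dr[1],-dr[0]])
for k in("side","wrist","top"):
    d=np.load(k+"8.npz");P=pts(d);im=d["img"];hsv=cv2.cvtColor(im,cv2.COLOR_BGR2HSV)
    s=(P[...,:2]-c)@dr;t=(P[...,:2]-c)@n;ok=(abs(t)<.016)&(abs(P[...,2]-.03)<.03)
    print(k,[(np.median(P[m][:,2])*1e3).round(1) if (m:=ok&(abs(s-q/1e3)<.003)).any() else None for q in(-86,-67,-52,-36,-21,-5,10,26,41,57,72,87)])
E
```

```text
side [np.float64(24.4), np.float64(25.2), np.float64(25.7), np.float64(25.0), np.float64(26.2), np.float64(25.4), np.float64(25.8), np.float64(25.3), np.float64(25.8), np.float64(25.5), np.float64(26.0), np.float64(25.3)]
wrist [np.float64(23.6), np.float64(23.8), np.float64(24.2), np.float64(23.9), np.float64(24.2), np.float64(23.8), np.float64(24.2), np.float64(23.8), np.float64(24.2), np.float64(23.9), np.float64(24.2), None]
top [None, None, None, None, np.float64(24.0), None, np.float64(25.4), np.float64(24.3), np.float64(25.4), np.float64(24.8), np.float64(24.6), np.float64(24.3)]
```

All five lids read flush to within about 1 mm, which is well inside the 5 mm limit. The hand is clear, so I'm handing in the job.

>>> move_arm --steps "0 0 0 0 255; 0 0 0 0 255"

```text
clock: 11.0
position: [0.3524, -0.1289, 0.1668]
ee_rot: [0.243, 1.556, -0.242]
force: [0.3, 0.4, -0.1]
width: 0.008
```

```bash
python3 -c "
from cell import arm
print(arm.sign_off())"
```

```text
the job is handed in; nothing more can be done
None
```

I ran the closed fingertips along the row from the yellow dot at about 26 mm height. The lids folded shut in order, 1 to 5, and I handed the job in at 11 s. The sign-off gives no verdict, so the points below are my own checks.

- **Force:** the highest reading on the tool was about 3 N. It is only reported at the end of each move, so a brief peak in between would not show.
- **Lids:** in the last pictures all five lie flat. In the depth readings their free edges are within about 1 mm of level, against the 5 mm limit.
- **Organiser and other things:** by eye, the organiser, loupe, jar and tin are where they stood. I did not measure their shift.
- **Hand:** it finished clear, about 0.17 m above the worktop.
- **Disagreement:** the cameras differ by about 2 mm on the dot's position and on lid height. That is within their stated accuracy and did not affect the sweep.

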